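Turn off the hob and take the safety cap off the cleaner

ROBOT

A 6-joint arm with a two-finger parallel gripper is mounted at the origin on the work surface. World frame = base frame: x ahead of the robot, y to its left, z up, the work surface at z = 0. Lengths are in m, angles in rad, forces in N, time in s.
With the tool pointing down it reaches from about 0.225 to 0.875 m from the base axis. Payload 3.4 kg.
Tool frame: the origin (TCP) lies at the very end of the fingers, on their centre line; the grasp point (between the pads) lies manip.grasp_offset behind it (manip.grasp_offset is the distance from the TCP to the grasp point, in m); y points along the fingers, z is the direction in which the jaws open and shut, and the axes are right-handed (so a half turn about y gives the same grasp; the last joint's range is limited). The gripper opens to 85 mm and grips with 20 to 120 N. Pads are 22 mm wide; open, the fingers measure 114 mm over their backs; the gripper's body (76 mm by 85 mm) begins 54 mm behind the grasp point. The pads swing forward as they close: fully open they stand 13 mm farther back than shut.
Start: joints at [1.151, 0.276, 1.505, -0, 1.361, -0.121], TCP at [0.169, 0.55, 0.231] pointing down, gripper open.
Joint ranges: [-2.89, 2.89], [-0.75, 2.08], [0.22, 2.7], [-1.18, 4.32], [0.11, 2.71], [-2.7, 2.7]. Speed limits (rad/s): [2.57, 2.57, 3.14, 3.14, 3.14, 3.14].

INTERFACE

Orientations are given as a rotation vector (axis times angle).
In Python, from station import manip, viewer, order, nets gives the robot as it stands.
- The arm moves only by the tool servo_tool, never from a script. Its argument "steps" is a list of rows, each an object of numbers: "hand": the finger opening in m, from 0 to 0.0854; "tx", "ty", "tz": the shift along the tool's x, y, z in m; "twist": the turn about the tool's y in rad. In form: [{"hand": .., "tx": .., "ty": .., "tz": .., "twist": ..}, ...]. A call has 1 to 20 rows; each row shifts and turns the commanded pose from where the row before left it, along the tool's axes as they then stand; what a row does not reach is not made up. A row lasts 1/12 s, in which the tool goes at most 41.7 mm and 7.16 degrees, less where a joint would pass 70% of its speed; a pose out of reach is approached as far as the arm can. A call with a gripper value outside its range is refused whole. The fingers move at their own pace and stop on an object; "grip_force" is the grip in N (left out, the last holds). Time passes only in rows, so rows that do not move let the fingers close. It gives the time, the measured TCP pose, the force and the opening at its end, in the units of the state.
- manip.read_state(): the state, without advancing time (a new reading comes with each control period).
- viewer.snapshot(name): name is "scene" or "top" or "wrist"; returns (picture, depth): 480x640x3 uint8, red, green, blue; 480x640 float32, m along the optical axis (not along the pixel's ray), 0 where there is no reading.
- viewer.camera_model(name): a dict with "fx", "fy", "cx", "cy" (pixels), "world_from_camera" (4x4, takes a point from camera to world coordinates). Camera axes: x right, y down, z forward; pixel columns grow to the right and rows downward; lengths in m; the calibration is good to about 2 mm. A picture is of the moment at which its call begins: read the wrist's pose just before it. camera_model takes no time and is no camera call; for the wrist camera it gives the pose at the moment of the call.
- order.hand_in(): hands the job in, once; it reports no verdict.
Trained networks look in the newest picture that a camera, given by its name, has taken for a name from the list of things; names that differ only in an ending like _2 or _b are one class to them, and where a whole thing is asked for, a point or a joint stands for the part that bears it (a point fixed in the world has none). Each returns a list of dicts, best first, with "p" (0 to 1); they miss things now and then, are a little off and sometimes report something else, mostly with a low value. They report only what shows in the picture. A call takes as long as a camera call. They do not tell look-alikes from the thing itself.
- nets.recognise(camera, query): "position" ([x, y, z] in m, in the coordinates of the camera as it stood for that picture, good to about 4 mm: the middle of the surface that is visible of it).
- nets.trace(camera, query): "region" (480x640 bool, what is visible of it).
- nets.landmark_of(camera, query): "position" ([x, y, z] in m, in the coordinates of the camera as it stood for that picture, good to about 4 mm: a listed point, or the origin of a listed thing).
The state is a dict: "time": time; "joint_pos": joint angles; "qd": joint speeds; "joint_torque": joint torques, N m; "tool_pos": TCP position; "tcp_rot": TCP orientation; "force": force on the tool from outside, world axes, zero at the start; "torque": the same for the moment, N m; "width": finger opening in m.
Only numpy, scipy, OpenCV 4.12 (cv2) and the standard library are available. Lean on these libraries where they do the work, as an engineer would, in place of code of your own. Each camera call takes 0.05 s, during which the arm holds its last target.

TASK

Get ready to clean the hob. First push down the hob knob that is still on, keep it down while you turn it clockwise until it is off, and let it spring up again; then push the red safety cap of the blue cleaner jug down, twist it counter-clockwise until it is free, and lift it straight off. Finish still holding the cap in the gripper, upright and still, about 8 cm above the jug's mouth, with the other knob off and everything else left where it stands.

Things in the scene. Friction and masses are not known exactly. Their poses are not given: they have to be found in the camera images.
- lit_knob (a joint): angle (rad) of the hob knob that is on: 0 is off (pointer at the red dot on the glass by it), positive counter-clockwise from above, at most 1.6. It starts at 0.8 to 1.4. A hidden tab at 0.2 to 0.65 bars the way to off unless the knob is pushed down at least 4 mm while it passes; it then meets a stop at 0 and, let go, springs up and stays within 0 to 0.2.
- lit_knob_push (a joint): how far that knob is pushed down (m): 0 up, 0.006 fully down. Its spring takes about 4 N to start and 8.5 N fully down, and brings it up again when let go.
- lit_knob_grip (a point): centre of the top of that knob's grip bar, on its vertical turning axis, 61 mm above the counter when up; turns with the knob. The black bar is 44 mm long, 14 wide and 28 tall, on an aluminium disc 46 mm across and 8 thick, on a steel ring 62 mm across. x along the bar towards the white pointer, y across it, z up.
- idle_knob (a joint): angle (rad) of the other, identical hob knob, which is off (0) and must stay off. The two knobs stand 110 mm apart at the robot's end of the hob, either way round.
- idle_knob_grip (a point): centre of the top of that other knob, like the first.
- hob: black glass hob, 500 mm (its x) by 290 mm (its y), 10 mm thick, fixed to the counter; origin under its centre. Knobs at its x = -195 mm, y = 55 and -55 mm; two grates 170 mm across with tops 42 mm above the counter at its x = -45 and 135 mm; a saucepan 150 mm across, its rim 117 mm above the counter, stands fixed on the far one.
- jug: blue cleaner jug, 85 mm (its x) by 130 mm (its y), 123 mm tall to its shoulder, in a steel holder fixed to the counter, so it cannot move; a handle reaches 100 mm to its -y. Origin under its centre, z up. The neck is on its vertical centre line; around it a cone, 30 to 40 mm in radius, reaches 136 mm above the counter.
- jug_mouth (a point): centre of the rim of the jug's neck, 168 mm above the counter (33 mm across), under the cap at first. Once the cap has been pushed down and turned 35 to 85 degrees (best 60) its three inner lugs are clear of the neck and it lifts straight off; further on it meets a stop.
- cap: loose red round ribbed cap of the jug, 54 to 56 mm across, 34 tall, 35 g; origin at the centre of its underside (148 mm above the counter while on), z up, x along the white mark on top. Starts locked, x along the jug's x. A spring holds it up (5.5 N, 11 N fully down). Only pushed down 5.5 to 8 mm can it be turned, counter-clockwise from above; clockwise is blocked.
- mug: white mug, 72 mm across, 90 mm tall; origin under its centre. Not to be disturbed.
- canister_short: white lidded canister, 116 mm across, 121 mm tall; origin under its centre. Not to be disturbed.
- pepper_mill: dark wooden pepper mill, 54 mm across, 148 mm tall; origin under its centre. Not to be disturbed.
- soap_bottle: green soap bottle with a white cap, 64 mm across, 170 mm tall; origin under its centre. Not to be disturbed.
- tumbler: teal tumbler, 68 mm across, 80 mm tall; origin under its centre. Not to be disturbed.
- lit_knob_base: the fixed steel ring (62 mm across, 14 mm tall) under the lit knob, with the knob on it; origin on the hob's glass on the knob's axis, x towards the red off dot.
Things that resemble listed ones, but are neither listed nor needed, are in the scene too. There is more than one size of the cap; the job needs the middle-sized.

How it is judged:
By the outcome, as a careful person would: the job done as asked, in the order asked, and still so for the second after the job is handed in, while the arm keeps its last pose, push and grip.
It also fails if it takes over 54 s, if anything falls off the work surface, if the arm or the gripper's body presses on something with over 40 N, if the wrist force passes 120 N, or if a joint passes its speed limit or range.

## Working session

There is one attempt and no reset: what is moved stays moved. The work goes in short steps, Python scripts to look and compute and a tool call to move; the robot and the scene stay as the last step left them, time stands still between calls to the robot, and variables do not carry over. Pictures are saved under pics/ and viewed, and the job is handed in when it is done.

Besides the shell and the picture viewer there is one more tool, called after "Emit:" by a JSON object that holds its "op" and its "data", one argument or row to a line. servo_tool: Moves the arm, as the interface text tells. Its arguments: {"type":"object","properties":{"steps":{"type":"array"},"grip_force":{"type":"number"}},"required":["steps"]}

```bash
ls; mkdir -p pics; python3 - <<'E'
from station import manip, viewer, order, nets
import cv2
print(manip.read_state(), manip.grasp_offset)
for n in ("scene","top","wrist"):
    p,d=viewer.snapshot(n); cv2.imwrite(f"pics/{n}0.png",p[:,:,::-1])
    m=viewer.camera_model(n); print(n,m)
E
```

```text
pics
{'time': 0.0, 'joint_pos': array([ 1.15101958e+00,  2.76609874e-01,  1.50616716e+00, -3.03011310e-05,
        1.36071087e+00, -1.20999082e-01]), 'qd': array([-1.01006006e-03, -5.64809931e-04, -4.95719835e-04, -9.20374318e-05,
        1.13628014e-03, -2.01807407e-04]), 'joint_torque': array([-9.20242819e-04, -4.16778266e+01, -2.45801675e+01,  8.90603746e-05,
        1.09728271e-02,  5.66159727e-06]), 'tool_pos': array([0.16904183, 0.54901531, 0.23041768]), 'tcp_rot': array([-1.55988344,  0.23493209, -0.23417927]), 'force': array([-0.24418428,  0.30113006,  0.26617099]), 'torque': array([-0.01146689, -0.0497815 ,  0.00373447]), 'width': 0.08562963745666623} 0.0187
scene {'fx': 517.1709544705324, 'fy': 517.1709544705324, 'cx': 312.6827046264931, 'cy': 243.84499474146534, 'world_from_camera': array([[-0.39268605,  0.66725396, -0.63290585,  1.18312094],
       [ 0.91954277,  0.29642955, -0.25801283,  0.18500054],
       [ 0.01545191, -0.68330204, -0.7299723 ,  0.85515639],
       [ 0.        ,  0.        ,  0.        ,  1.        ]])}
top {'fx': 528.5893347500453, 'fy': 528.5893347500453, 'cx': 313.78894283547277, 'cy': 235.80954647790983, 'world_from_camera': array([[-0.02810689, -0.98831543,  0.14980858,  0.38158649],
       [-0.99956238,  0.02640552, -0.0133344 , -0.07430706],
       [ 0.00922282, -0.1501178 , -0.9886251 ,  1.15038024],
       [ 0.        ,  0.        ,  0.        ,  1.        ]])}
wrist {'fx': 423.1133602108733, 'fy': 423.1133602108733, 'cx': 314.91500758646663, 'cy': 233.98523907595126, 'world_from_camera': array([[ 0.29418717,  0.9163596 ,  0.27154926,  0.10034583],
       [ 0.95574705, -0.28170032, -0.08480867,  0.57065966],
       [-0.00121973,  0.28448202, -0.9586806 ,  0.37279329],
       [ 0.        ,  0.        ,  0.        ,  1.        ]])}
```

View pics/top0.png

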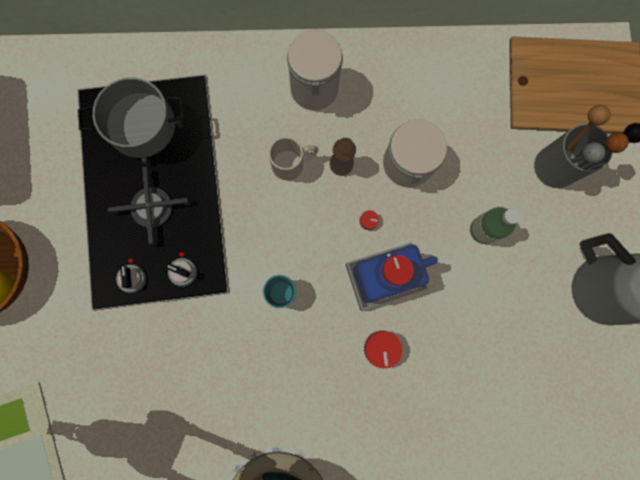

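View pics/scene0.png

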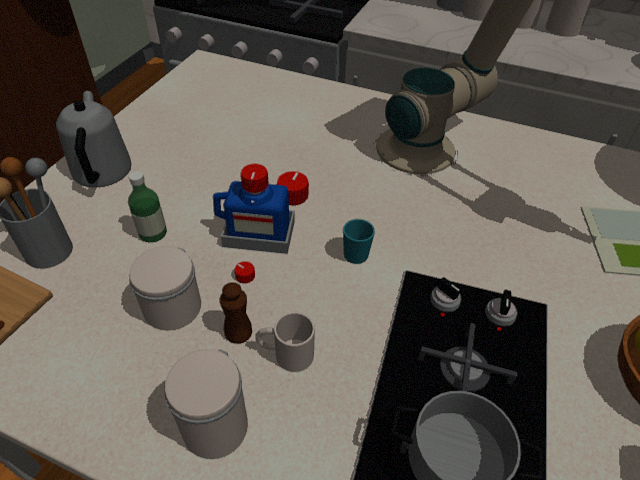

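View pics/wrist0.png

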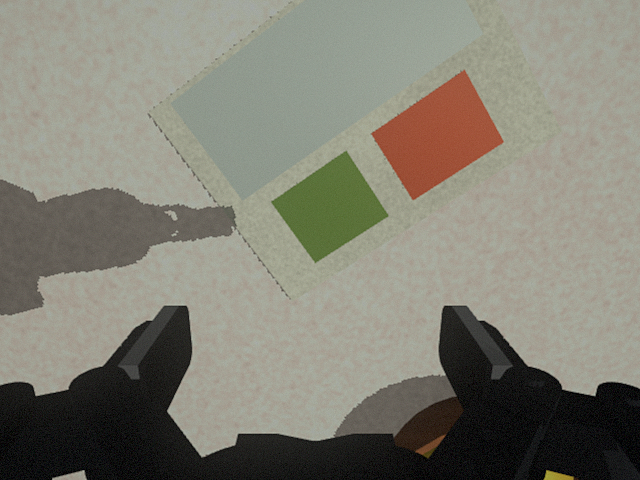

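The top view shows the hob on the left with knobs at about (130,277) and (182,270), the jug with its cap at (398,270), and two more red caps, small at (370,220) and large at (384,349). I'll enlarge and measure these.

```bash
cat > h.py <<'E'
from station import manip, viewer, order, nets
import cv2, numpy as np
from scipy.spatial.transform import Rotation as R
def w(m,p):
    T=m["world_from_camera"]; return T[:3,:3]@np.array(p)+T[:3,3]
def px(m,u,v,d):
    return w(m,[(u-m["cx"])/m["fx"]*d,(v-m["cy"])/m["fy"]*d,d])
def ray(m,u,v,z):
    T=m["world_from_camera"]; r=T[:3,:3]@np.array([(u-m["cx"])/m["fx"],(v-m["cy"])/m["fy"],1.]); o=T[:3,3]
    return o+r*(z-o[2])/r[2]
def cloud(m,d):
    v,u=np.mgrid[:480,:640]; P=np.stack([(u-m["cx"])/m["fx"]*d,(v-m["cy"])/m["fy"]*d,d],-1)
    T=m["world_from_camera"]; return P@T[:3,:3].T+T[:3,3]
def proj(m,P):
    T=m["world_from_camera"]; c=T[:3,:3].T@(np.array(P)-T[:3,3]); return m["fx"]*c[0]/c[2]+m["cx"],m["fy"]*c[1]/c[2]+m["cy"]
E
python3 - <<'E'
from h import *
for n in ("top","scene"):
    p,d=viewer.snapshot(n); m=viewer.camera_model(n); np.savez(f"{n}.npz",p=p,d=d)
    for q in ["lit_knob_grip","idle_knob_grip","hob","jug_mouth","jug","cap","lit_knob_base"]:
        r=nets.landmark_of(n,q)
        print(n,q,[(round(x["p"],2),np.round(w(m,x["position"]),4).tolist(),np.round(proj(m,w(m,x["position"]))).tolist()) for x in r][:5])
p=np.load("top.npz")["p"][:,:,::-1]; q=np.load("scene.npz")["p"][:,:,::-1]
a=cv2.resize(p[240:310,90:230],(800,400),interpolation=cv2.INTER_CUBIC)
cv2.imwrite("pics/knobs_top.png",a)
a=cv2.resize(q[260:340,420:530],(770,560),interpolation=cv2.INTER_CUBIC)
cv2.imwrite("pics/knobs_scene.png",a)
a=cv2.resize(p[200:380,330:460],(433,600),interpolation=cv2.INTER_CUBIC)
cv2.imwrite("pics/caps_top.png",a)
E
```

```text
top lit_knob_grip [(0.89, [0.4837, 0.1967, 0.0545], [177.0, 270.0]), (0.17, [0.4618, -0.2417, 0.1481], [396.0, 271.0])]
top idle_knob_grip [(0.83, [0.4765, 0.3048, 0.0576], [124.0, 275.0]), (0.39, [0.4605, -0.2388, 0.167], [396.0, 271.0])]
top hob [(0.77, [0.6748, 0.2682, 0.0011], [151.0, 187.0]), (0.38, [0.7196, -0.0303, 0.0008], [285.0, 164.0])]
top jug_mouth [(0.66, [0.4581, -0.2388, 0.1675], [396.0, 272.0])]
top jug [(0.95, [0.4628, -0.2399, 0.0005], [384.0, 276.0]), (0.33, [0.7193, -0.1556, 0.001], [341.0, 163.0])]
top cap [(0.75, [0.465, -0.2413, 0.1465], [395.0, 269.0]), (0.65, [0.3108, -0.2245, 0.0003], [380.0, 348.0]), (0.59, [0.4574, -0.2412, 0.1669], [397.0, 272.0]), (0.51, [0.5826, -0.2115, -0.0041], [368.0, 223.0])]
top lit_knob_base []
scene lit_knob_grip [(0.63, [0.4706, 0.299, 0.0629], [505.0, 295.0]), (0.61, [0.484, 0.1929, 0.0679], [450.0, 281.0]), (0.27, [0.5616, -0.4681, -0.0009], [152.0, 234.0])]
scene idle_knob_grip [(0.73, [0.4681, 0.2997, 0.0647], [506.0, 294.0])]
scene hob [(0.74, [0.6713, 0.2701, 0.0003], [461.0, 393.0])]
scene jug_mouth [(0.89, [0.4612, -0.2396, 0.1709], [256.0, 176.0])]
scene jug [(0.68, [0.5654, -0.4697, -0.0027], [150.0, 235.0]), (0.59, [0.462, -0.2439, 0.0009], [259.0, 233.0])]
scene cap [(0.89, [0.3059, -0.2243, 0.0021], [295.0, 194.0]), (0.62, [0.5875, -0.2108, 0.0041], [245.0, 275.0]), (0.61, [0.4653, -0.2464, 0.1486], [253.0, 185.0])]
scene lit_knob_base [(0.6, [0.4836, 0.1947, 0.0123], [445.0, 299.0])]
```

View pics/knobs_top.png

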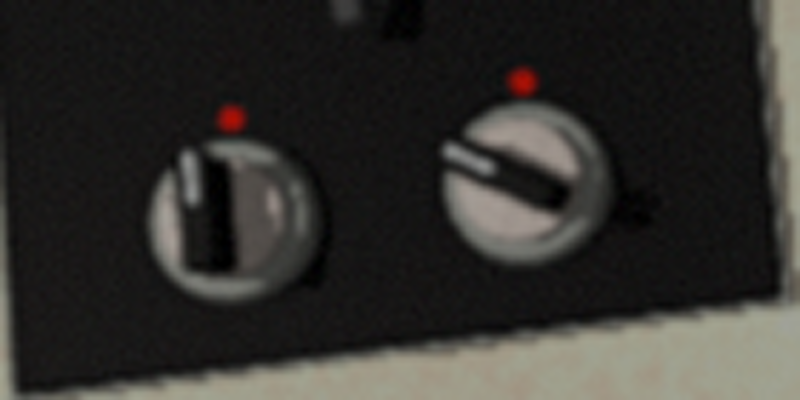

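View pics/knobs_scene.png

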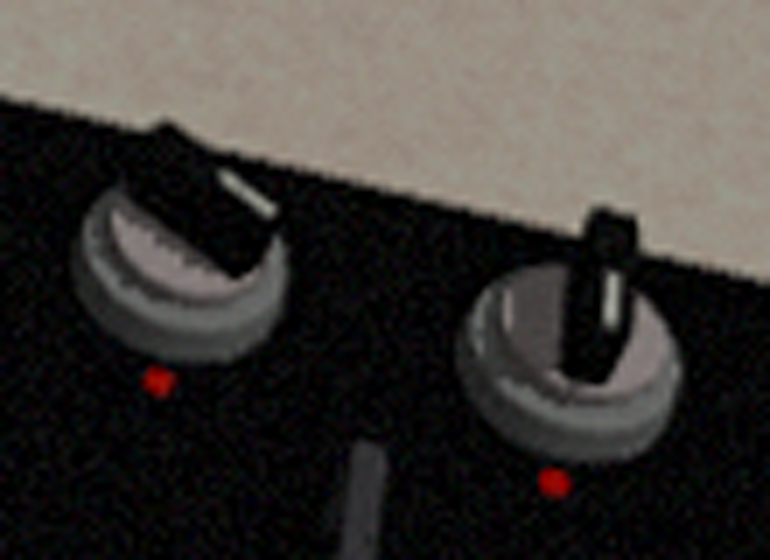

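View pics/caps_top.png

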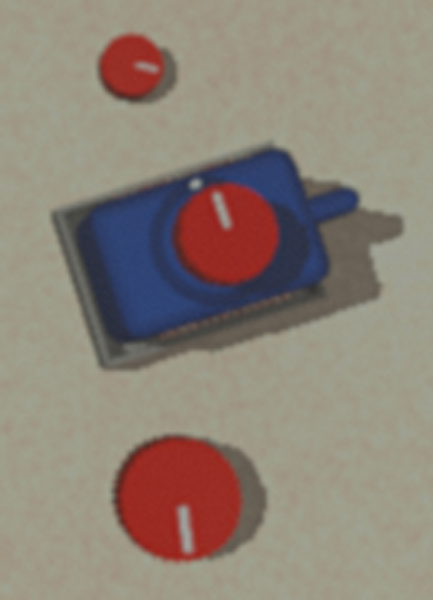

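Two knobs: at (182,270) the pointer is about 65° counter-clockwise from its red dot, so that one is lit. At (130,277) the pointer faces its dot, so that one is idle. There are three caps: the small one at (370,220) and the large one at (384,349) lie on the counter, and the one on the blue jug at (398,270) is the middle size. Now I'll fit the geometry.

```bash
python3 - <<'E'
from h import *
for n in ("top","scene"):
    z=np.load(n+".npz"); p=z["p"].astype(int); d=z["d"]; m=viewer.camera_model(n); C=cloud(m,d)
    r,g,b=p[...,0],p[...,1],p[...,2]
    red=(r>90)&(g<50)&(b<50)
    k,L,S,c=cv2.connectedComponentsWithStats(red.astype(np.uint8))
    for i in range(1,k):
        if S[i,4]<4: continue
        Q=C[L==i]; u,v=c[i]
        zz=np.percentile(Q[:,2],90)
        print(n,"red",np.round(c[i],1),S[i,4],"med",np.round(np.median(Q,0),4),"z90",round(zz,4),"ray@.0105",np.round(ray(m,u,v,.0105)[:2],4))
        if S[i,4]>60 :
            top=Q[Q[:,2]>zz-.004]; (cx,cy),rad=cv2.minEnclosingCircle(top[:,:2].astype(np.float32)); print("  topcircle",round(cx,4),round(cy,4),round(rad*2,4), "mean",np.round(top.mean(0),4))
    # knob: bar top
    for nm,(x,y) in dict(lit=(.484,.195),idle=(.473,.302)).items():
        M=np.hypot(C[...,0]-x,C[...,1]-y)<.04
        for lo,hi in ((.054,.068),(.018,.04)):
            Q=C[M&(C[...,2]>lo)&(C[...,2]<hi)]
            if len(Q)<5: continue
            (cc,sz,a)=cv2.minAreaRect(Q[:,:2].astype(np.float32)); print(n,nm,lo,len(Q),"rect",np.round(cc,4),np.round(sz,4),round(a,1),"mean",np.round(Q.mean(0),4))
    # white pointer
E
```

```text
top red [368.2 219.9] 202 med [ 0.5837 -0.2076  0.0247] z90 0.0273 ray@.0105 [ 0.5864 -0.2099]
  topcircle 0.5848 -0.2098 0.0363 mean [ 0.5844 -0.2078  0.0257]
top red [181.  253.9] 15 med [0.5226 0.1989 0.0102] z90 0.0137 ray@.0105 [0.5225 0.1988]
top red [397.6 270.6] 636 med [ 0.4589 -0.2403  0.1812] z90 0.1837 ray@.0105 [ 0.4734 -0.2688]
  topcircle 0.4283 -0.169 0.2113 mean [ 0.4607 -0.2395  0.1859]
top red [130.1 260.5] 15 med [0.5101 0.3075 0.0101] z90 0.0133 ray@.0105 [0.5109 0.3082]
top red [382.7 348.2] 935 med [ 0.3129 -0.2219  0.0461] z90 0.0489 ray@.0105 [ 0.31   -0.2287]
  topcircle 0.3357 -0.1644 0.2025 mean [ 0.3131 -0.2244  0.0521]
top lit 0.054 144 rect [0.4841 0.1955] [0.0441 0.0139] 64.8 mean [0.484  0.1951 0.0599]
top lit 0.018 444 rect [0.4836 0.1944] [0.0562 0.0582] 71.2 mean [0.4826 0.1918 0.0275]
top idle 0.054 156 rect [0.4731 0.3045] [0.0436 0.0156] 3.2 mean [0.4731 0.3039 0.0594]
top idle 0.018 407 rect [0.4728 0.3041] [0.0568 0.0587] 40.3 mean [0.4717 0.2976 0.0271]
scene red [254.1 172. ] 333 med [ 0.4638 -0.2414  0.1834] z90 0.1851 ray@.0105 [ 0.2795 -0
[... 237 characters left out ...]
ne red [244.6 269.1] 210 med [ 0.5904 -0.2089  0.0269] z90 0.029 ray@.0105 [ 0.5777 -0.2172]
  topcircle 0.5882 -0.2106 0.0411 mean [ 0.5899 -0.2103  0.0273]
scene red [442.2 314. ] 10 med [0.523  0.1978 0.0126] z90 0.0145 ray@.0105 [0.5221 0.1979]
scene red [498.7 328.5] 12 med [0.5133 0.3074 0.012 ] z90 0.0153 ray@.0105 [0.5115 0.3074]
scene lit 0.054 167 rect [0.4859 0.1932] [0.0433 0.0156] 62.7 mean [0.4876 0.1939 0.0607]
scene lit 0.018 421 rect [0.4926 0.1931] [0.0588 0.0463] 89.0 mean [0.4986 0.1922 0.0284]
scene idle 0.054 154 rect [0.4747 0.3025] [0.0449 0.0146] 7.8 mean [0.4772 0.3021 0.0614]
scene idle 0.018 488 rect [0.4792 0.3015] [0.0585 0.0526] 76.5 mean [0.4846 0.3008 0.0288]
```

```bash
python3 - <<'E'
from h import *
s=manip.read_state(); M=R.from_rotvec(s["tcp_rot"]).as_matrix(); print(np.round(M,4), s["time"])
a=np.arctan2(M[1,2],M[0,2]); print("jaw angle",a,np.degrees(a),"xaxis ang",np.arctan2(M[1,0],M[0,0]))
m=viewer.camera_model("wrist"); T=m["world_from_camera"]; 
print("cam in tool", M.T@(T[:3,3]-s["tool_pos"]), "axes\n",np.round(M.T@T[:3,:3],3))
# cap mark direction and jug
z=np.load("top.npz");p=z["p"].astype(int);d=z["d"];m=viewer.camera_model("top");C=cloud(m,d)
S=np.sum
reg=np.zeros((480,640),bool);reg[250:290,378:418]=True
wh=reg&(p.min(-1)>120)&(C[...,2]>.17); v,u=np.where(wh)
P=np.array([ray(m,a,b,.182) for a,b in zip(u,v)]); print(len(P),P.mean(0)); 
red=reg&(p[...,0]>90)&(p[...,1]<50); red=red|wh; k,L,St,c=cv2.connectedComponentsWithStats(red.astype(np.uint8)); i=1+np.argmax(St[1:,4]); v,u=np.where(L==i)
P=np.array([ray(m,a,b,.182)[:2] for a,b in zip(u,v)]); Q=C[v,u]; print("cap minEnc",cv2.minEnclosingCircle(P.astype(np.float32)),np.median(Q,0))
E
```

```text
[[ 9.557e-01  0.000e+00  2.944e-01]
 [-2.944e-01  1.000e-04  9.557e-01]
 [ 0.000e+00 -1.000e+00  1.000e-04]] 0.95
jaw angle 1.2720157926431943 72.88113639244311 xaxis ang -0.29878053499005636
cam in tool [-7.20573686e-02 -1.42153305e-01  1.07472154e-04] axes
 [[-0.     0.959  0.285]
 [-0.    -0.285  0.959]
 [ 1.     0.     0.   ]]
19 [ 0.47414678 -0.23749706  0.182     ]
cap minEnc ((0.46122533082962036, -0.2400566041469574), 0.028513392433524132) [ 0.45944676 -0.24140567  0.18114566]
```

Emit:
{"op": "servo_tool", "data": {
  "steps": [
    {"hand": 0.05, "tx": 0.0338, "ty": 0, "tz": -0.0205, "twist": 0},
    {"hand": 0.05, "tx": 0.0338, "ty": 0, "tz": -0.0205, "twist": 0},
    {"hand": 0.05, "tx": 0.0338, "ty": 0, "tz": -0.0205, "twist": 0},
    {"hand": 0.05, "tx": 0.0338, "ty": 0, "tz": -0.0205, "twist": 0},
    {"hand": 0.05, "tx": 0.0338, "ty": 0, "tz": -0.0205, "twist": 0},
    {"hand": 0.05, "tx": 0.0338, "ty": 0, "tz": -0.0205, "twist": 0},
    {"hand": 0.05, "tx": 0.0338, "ty": 0, "tz": -0.0205, "twist": 0},
    {"hand": 0.05, "tx": 0.0338, "ty": 0, "tz": -0.0205, "twist": 0},
    {"hand": 0.05, "tx": 0.0338, "ty": 0, "tz": -0.0205, "twist": 0},
    {"hand": 0.05, "tx": 0.0338, "ty": 0, "tz": -0.0205, "twist": 0},
    {"hand": 0.05, "tx": 0.0338, "ty": 0, "tz": -0.0205, "twist": 0},
    {"hand": 0.05, "tx": 0.0338, "ty": 0, "tz": -0.0205, "twist": 0},
    {"hand": 0.05, "tx": 0, "ty": 0, "tz": 0, "twist": 0.12},
    {"hand": 0.05, "tx": 0, "ty": 0, "tz": 0, "twist": 0.12},
    {"hand": 0.05, "tx": 0, "ty": 0, "tz": 0, "twist": 0.12},
    {"hand": 0.05, "tx": 0, "ty": 0, "tz": 0, "twist": 0.12},
    {"hand": 0.05, "tx": 0, "ty": 0, "tz": 0, "twist": 0.12},
    {"hand": 0.05, "tx": 0, "ty": 0, "tz": 0, "twist": 0.12},
    {"hand": 0.05, "tx": 0, "ty": 0, "tz": 0, "twist": 0.12}
  ],
  "grip_force": 40
}}

```text
time: 2.53
tool_pos: [0.4845, 0.195, 0.2314]
tcp_rot: [-1.381, 0.89, -0.89]
force: [-0.4, -0.4, 0.1]
width: 0.0498
```

Emit:
{"op": "servo_tool", "data": {
  "steps": [
    {"hand": 0.05, "tx": 0, "ty": 0.01, "tz": 0, "twist": 0.12},
    {"hand": 0.05, "tx": 0, "ty": 0.01, "tz": 0, "twist": 0.12},
    {"hand": 0.05, "tx": 0, "ty": 0.01, "tz": 0, "twist": 0.12},
    {"hand": 0.05, "tx": 0, "ty": 0, "tz": 0, "twist": 0.12},
    {"hand": 0.05, "tx": 0, "ty": 0, "tz": 0, "twist": 0.12},
    {"hand": 0.05, "tx": 0, "ty": 0, "tz": 0, "twist": 0.12},
    {"hand": 0.05, "tx": 0, "ty": 0, "tz": 0, "twist": 0.12},
    {"hand": 0.05, "tx": 0, "ty": 0, "tz": 0, "twist": 0.05},
    {"hand": 0.05, "tx": 0, "ty": 0, "tz": 0, "twist": 0}
  ]
}}

```text
time: 3.28
tool_pos: [0.4845, 0.1951, 0.2014]
tcp_rot: [-0.956, 1.538, -1.538]
force: [0.2, -0.2, -0.2]
width: 0.05
```

```bash
python3 - <<'E'
from h import *
s=manip.read_state(); M=R.from_rotvec(s["tcp_rot"]).as_matrix(); print("jaw",np.arctan2(M[1,2],M[0,2]),s["tool_pos"],s["joint_pos"])
m=viewer.camera_model("wrist");p,d=viewer.snapshot("wrist"); np.savez("wrist.npz",p=p,d=d)
C=cloud(m,d)
Mk=np.hypot(C[...,0]-.4845,C[...,1]-.1945)<.04
Q=C[Mk&(C[...,2]>.054)&(C[...,2]<.068)]
cc,sz,a=cv2.minAreaRect(Q[:,:2].astype(np.float32));print(len(Q),"bar",cc,sz,a,Q.mean(0))
Q=C[Mk&(C[...,2]>.028)&(C[...,2]<.038)]; print("disc",cv2.minEnclosingCircle(Q[:,:2].astype(np.float32)),Q.mean(0))
pi=p.astype(int); red=(pi[...,0]>90)&(pi[...,1]<50)&(pi[...,2]<50)
k,L,S,c=cv2.connectedComponentsWithStats(red.astype(np.uint8))
for i in range(1,k):
    if S[i,4]>10: print("dot",c[i],S[i,4],ray(m,*c[i],.0105))
r=nets.landmark_of("wrist","lit_knob_grip"); print([(x["p"],w(m,x["position"])) for x in r])
cv2.imwrite("pics/wrist1.png",p[:,:,::-1])
E
```

```text
jaw -0.45869095051974484 [0.48452583 0.19506106 0.20135027] [2.49417544e-01 2.16118841e-01 1.66472958e+00 7.20651659e-05
 1.26059036e+00 7.08086496e-01]
1216 bar (0.484066367149353, 0.19531935453414917) (0.04426828771829605, 0.013946082442998886) 65.4046630859375 [0.48462611 0.19627395 0.06000422]
disc ((0.4841132164001465, 0.19549190998077393), 0.023111918941140175) [0.48496073 0.19670877 0.03229597]
dot [283.08333333  52.91666667] 12 [0.51335626 0.3050552  0.0105    ]
dot [356.26829268 177.92682927] 41 [0.5229864  0.19837832 0.0105    ]
[(0.71, array([0.48394875, 0.19356519, 0.05862123]))]
```

View pics/wrist1.png

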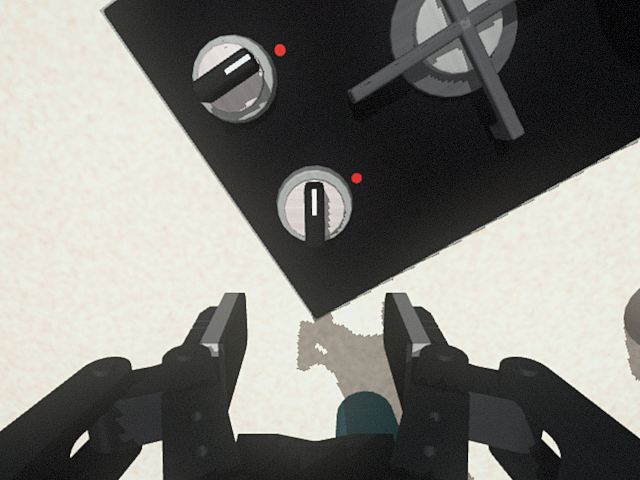

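The wrist picture shows the lit knob at (314,205), its bar vertical in the image and centred between the jaws, with its dot at (356,178). The idle knob at (235,78) points at its own dot. The bar fit gives (0.4841, 0.1953), z 0.060, 65°. I'm going down now.

Emit:
{"op": "servo_tool", "data": {
  "steps": [
    {"hand": 0.05, "tx": 0, "ty": 0.032, "tz": 0, "twist": -0.02},
    {"hand": 0.05, "tx": 0, "ty": 0.032, "tz": 0, "twist": 0},
    {"hand": 0.05, "tx": 0, "ty": 0.032, "tz": 0, "twist": 0},
    {"hand": 0.05, "tx": 0, "ty": 0.032, "tz": 0, "twist": 0},
    {"hand": 0.05, "tx": 0, "ty": 0.022, "tz": 0, "twist": 0},
    {"hand": 0.05, "tx": 0, "ty": 0.011, "tz": 0, "twist": 0},
    {"hand": 0.05, "tx": 0, "ty": 0, "tz": 0, "twist": 0}
  ]
}}

```text
time: 3.97
tool_pos: [0.4823, 0.1945, 0.0376]
tcp_rot: [-0.976, 1.527, -1.523]
force: [0.5, 0.8, 0.8]
width: 0.0499
```

Emit:
{"op": "servo_tool", "data": {
  "steps": [
    {"hand": 0.006, "tx": 0, "ty": 0, "tz": 0, "twist": 0},
    {"hand": 0.006, "tx": 0, "ty": 0, "tz": 0, "twist": 0},
    {"hand": 0.006, "tx": 0, "ty": 0, "tz": 0, "twist": 0},
    {"hand": 0.006, "tx": 0, "ty": 0, "tz": 0, "twist": 0},
    {"hand": 0.006, "tx": 0, "ty": 0, "tz": 0, "twist": 0},
    {"hand": 0.006, "tx": 0, "ty": 0, "tz": 0, "twist": 0}
  ]
}}

```text
time: 4.47
tool_pos: [0.4846, 0.1958, 0.0413]
tcp_rot: [-0.967, 1.525, -1.523]
force: [-1.5, 3.4, 4.2]
width: 0.0128
```

Emit:
{"op": "servo_tool", "data": {
  "steps": [
    {"hand": 0.006, "tx": 0, "ty": 0.002, "tz": 0, "twist": 0},
    {"hand": 0.006, "tx": 0, "ty": 0.002, "tz": 0, "twist": 0},
    {"hand": 0.006, "tx": 0, "ty": 0.002, "tz": 0, "twist": 0},
    {"hand": 0.006, "tx": 0, "ty": 0, "tz": 0, "twist": 0},
    {"hand": 0.006, "tx": 0, "ty": 0, "tz": 0, "twist": 0}
  ],
  "grip_force": 70
}}

```text
time: 4.88
tool_pos: [0.4847, 0.1958, 0.0358]
tcp_rot: [-0.967, 1.524, -1.523]
force: [-4.8, 3.7, 14.5]
width: 0.012
```

Emit:
{"op": "servo_tool", "data": {
  "steps": [
    {"hand": 0.006, "tx": 0, "ty": 0.0005, "tz": 0, "twist": 0.1},
    {"hand": 0.006, "tx": 0, "ty": 0, "tz": 0, "twist": 0.1},
    {"hand": 0.006, "tx": 0, "ty": 0, "tz": 0, "twist": 0.1},
    {"hand": 0.006, "tx": 0, "ty": 0, "tz": 0, "twist": 0.1},
    {"hand": 0.006, "tx": 0, "ty": 0, "tz": 0, "twist": 0.1}
  ]
}}

```text
time: 5.3
tool_pos: [0.4852, 0.1953, 0.0358]
tcp_rot: [-0.602, 1.86, -1.861]
force: [-5.1, 0.7, 17.3]
width: 0.012
```

```bash
python3 - <<'E'
from h import *
s=manip.read_state(); M=R.from_rotvec(s["tcp_rot"]).as_matrix(); print("jaw",np.arctan2(M[1,2],M[0,2]),s["tool_pos"],s["force"],s["torque"],s["width"])
E
```

```text
jaw -0.9423733353741038 [0.48517645 0.19534794 0.03581329] [-5.12838137  0.65520224 17.26948528] [0.22063909 0.82353082 0.04996726] 0.012042897406309944
```

Emit:
{"op": "servo_tool", "data": {
  "steps": [
    {"hand": 0.006, "tx": 0, "ty": 0, "tz": 0, "twist": 0.1},
    {"hand": 0.006, "tx": 0, "ty": 0, "tz": 0, "twist": 0.1},
    {"hand": 0.006, "tx": 0, "ty": 0, "tz": 0, "twist": 0.1},
    {"hand": 0.006, "tx": 0, "ty": 0, "tz": 0, "twist": 0.1},
    {"hand": 0.006, "tx": 0, "ty": 0, "tz": 0, "twist": 0.07},
    {"hand": 0.006, "tx": 0, "ty": 0, "tz": 0, "twist": 0.04},
    {"hand": 0.006, "tx": 0, "ty": 0, "tz": 0, "twist": 0}
  ]
}}

```text
time: 5.88
tool_pos: [0.4853, 0.1947, 0.0358]
tcp_rot: [-0.13, 2.156, -2.158]
force: [-5.0, 1.0, 16.8]
width: 0.0121
```

```bash
python3 - <<'E'
from h import *
s=manip.read_state(); M=R.from_rotvec(s["tcp_rot"]).as_matrix(); print("jaw",np.arctan2(M[1,2],M[0,2]),s["tool_pos"],s["force"],s["torque"],s["width"])
E
```

```text
jaw -1.4484490861837618 [0.4853202  0.19469338 0.03579725] [-4.97452184  1.01274791 16.79198995] [-0.11674886  0.73817251 -0.05775154] 0.012065403201300055
```

Emit:
{"op": "servo_tool", "data": {
  "steps": [
    {"hand": 0.006, "tx": 0, "ty": 0, "tz": 0, "twist": 0.03},
    {"hand": 0.006, "tx": 0, "ty": 0, "tz": 0, "twist": 0.02},
    {"hand": 0.006, "tx": 0, "ty": 0, "tz": 0, "twist": 0}
  ]
}}

```text
time: 6.13
tool_pos: [0.4853, 0.1947, 0.0358]
tcp_rot: [-0.079, 2.181, -2.183]
force: [-3.8, -1.0, 17.3]
width: 0.0124
```

```bash
python3 - <<'E'
from h import *
s=manip.read_state(); M=R.from_rotvec(s["tcp_rot"]).as_matrix(); print("jaw",np.arctan2(M[1,2],M[0,2]),s["tool_pos"],s["force"],s["torque"],s["width"])
E
```

```text
jaw -1.4961256013643254 [0.485337   0.19465969 0.0358183 ] [-3.79791825 -0.9507091  17.28167951] [-0.02435255  0.78200376  0.40660844] 0.012435722503343051
```

The wrist torque jumped from -0.06 to 0.41 Nm, so the knob has met its stop. Now I'll let it spring up, open and lift.

Emit:
{"op": "servo_tool", "data": {
  "steps": [
    {"hand": 0.006, "tx": 0, "ty": 0, "tz": 0, "twist": -0.03},
    {"hand": 0.006, "tx": 0, "ty": -0.003, "tz": 0, "twist": 0},
    {"hand": 0.006, "tx": 0, "ty": -0.003, "tz": 0, "twist": 0},
    {"hand": 0.006, "tx": 0, "ty": 0, "tz": 0, "twist": 0},
    {"hand": 0.05, "tx": 0, "ty": 0, "tz": 0, "twist": 0},
    {"hand": 0.05, "tx": 0, "ty": 0, "tz": 0, "twist": 0},
    {"hand": 0.05, "tx": 0, "ty": 0, "tz": 0, "twist": 0},
    {"hand": 0.05, "tx": 0, "ty": 0, "tz": 0, "twist": 0},
    {"hand": 0.05, "tx": 0, "ty": 0, "tz": 0, "twist": 0},
    {"hand": 0.05, "tx": 0, "ty": -0.015, "tz": 0, "twist": 0},
    {"hand": 0.05, "tx": 0, "ty": -0.035, "tz": 0, "twist": 0},
    {"hand": 0.05, "tx": 0, "ty": -0.04, "tz": 0, "twist": 0},
    {"hand": 0.05, "tx": 0, "ty": -0.04, "tz": 0, "twist": 0},
    {"hand": 0.05, "tx": 0, "ty": -0.04, "tz": 0, "twist": 0},
    {"hand": 0.05, "tx": 0, "ty": -0.03, "tz": 0, "twist": 0},
    {"hand": 0.05, "tx": 0, "ty": 0, "tz": 0, "twist": 0}
  ]
}}

```text
time: 7.47
tool_pos: [0.4884, 0.196, 0.2468]
tcp_rot: [-0.096, 2.165, -2.159]
force: [1.0, -0.2, 0.0]
width: 0.05
```

```bash
python3 - <<'E'
from h import *
s=manip.read_state(); M=R.from_rotvec(s["tcp_rot"]).as_matrix(); print("jaw",np.arctan2(M[1,2],M[0,2]),s["tool_pos"],s["force"],s["torque"],s["width"])
m=viewer.camera_model("wrist");p,d=viewer.snapshot("wrist")
C=cloud(m,d)
for x,y in((.4845,.195),(.474,.304)):
    Mk=np.hypot(C[...,0]-x,C[...,1]-y)<.04
    Q=C[Mk&(C[...,2]>.052)&(C[...,2]<.068)]
    cc,sz,a=cv2.minAreaRect(Q[:,:2].astype(np.float32));print(len(Q),"bar",cc,sz,a,Q.mean(0))
cv2.imwrite("pics/wrist2.png",p[:,:,::-1])
E
```

```text
jaw -1.467898821753162 [0.48835887 0.19601658 0.24682457] [ 1.03930544 -0.23809051  0.01911821] [ 0.01744656 -0.03365327 -0.00462843] 0.05001814125277423
910 bar (0.4850064516067505, 0.1952282339334488) (0.04362497106194496, 0.013040277175605297) 6.250150203704834 [0.48581482 0.19524407 0.0600331 ]
1024 bar (0.4743309020996094, 0.3045554757118225) (0.04311038926243782, 0.01502211019396782) 5.425910949707031 [0.47518331 0.30322713 0.05945741]
```

View pics/wrist2.png

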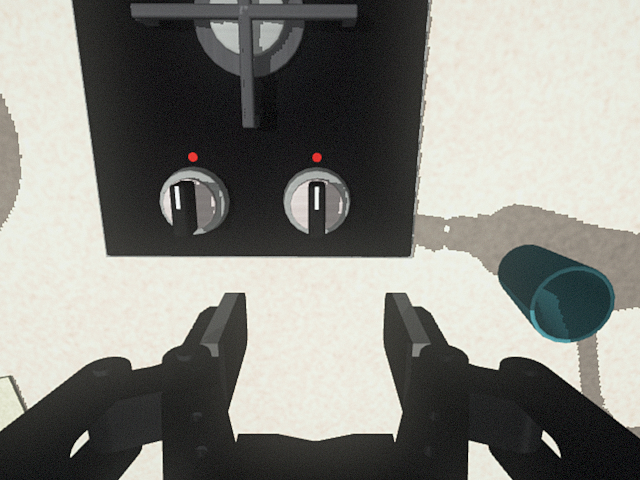

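The picture shows both knobs upright and facing their dots: the lit one at (317,208) with its dot at (317,157), the idle one at (185,208) with its dot at (193,157). The fitted bar angles of 6.3° and 5.4° match the hob's yaw, and both tops are at z≈0.060. On to the cap.

Emit:
{"op": "servo_tool", "data": {
  "steps": [
    {"hand": 0.076, "tx": 0.003, "ty": -0.01, "tz": 0.02, "twist": 0},
    {"hand": 0.076, "tx": 0.0064, "ty": -0.01, "tz": 0.039, "twist": 0},
    {"hand": 0.076, "tx": 0.0064, "ty": 0, "tz": 0.039, "twist": 0},
    {"hand": 0.076, "tx": 0.0064, "ty": 0, "tz": 0.039, "twist": 0},
    {"hand": 0.076, "tx": 0.0064, "ty": 0, "tz": 0.039, "twist": 0},
    {"hand": 0.076, "tx": 0.0064, "ty": 0, "tz": 0.039, "twist": 0},
    {"hand": 0.076, "tx": 0.0064, "ty": 0, "tz": 0.039, "twist": 0},
    {"hand": 0.076, "tx": 0.0064, "ty": 0, "tz": 0.039, "twist": 0},
    {"hand": 0.076, "tx": 0.0064, "ty": 0, "tz": 0.039, "twist": 0},
    {"hand": 0.076, "tx": 0.0064, "ty": 0, "tz": 0.039, "twist": 0},
    {"hand": 0.076, "tx": 0.0064, "ty": 0, "tz": 0.039, "twist": 0},
    {"hand": 0.076, "tx": 0.0035, "ty": 0, "tz": 0.02, "twist": 0},
    {"hand": 0.076, "tx": 0, "ty": 0, "tz": 0, "twist": 0},
    {"hand": 0.076, "tx": 0, "ty": 0, "tz": 0, "twist": 0},
    {"hand": 0.076, "tx": 0, "ty": 0, "tz": 0, "twist": 0}
  ],
  "grip_force": 40
}}

```text
time: 8.77
tool_pos: [0.4579, -0.2388, 0.2585]
tcp_rot: [-0.114, 2.173, -2.167]
force: [-0.4, 1.5, -0.2]
width: 0.0762
```

```bash
python3 - <<'E'
from h import *
s=manip.read_state(); M=R.from_rotvec(s["tcp_rot"]).as_matrix(); print("jaw",np.arctan2(M[1,2],M[0,2]),s["tool_pos"],s["joint_pos"],s["width"],np.round(M[:,1],4))
m=viewer.camera_model("wrist");p,d=viewer.snapshot("wrist"); np.savez("wrist3.npz",p=p,d=d)
C=cloud(m,d); pi=p.astype(int)
H=np.hypot(C[...,0]-.461,C[...,1]+.2405)<.05
Q=C[H&(C[...,2]>.176)&(C[...,2]<.19)]
(cc,r)=cv2.minEnclosingCircle(Q[:,:2].astype(np.float32));print(len(Q),"cap top",cc,2*r,Q.mean(0))
red=((pi[...,0]>90)&(pi[...,1]<70)&(pi[...,2]<70)).astype(np.uint8)
k,L,S,c=cv2.connectedComponentsWithStats(red)
for i in range(1,k):
    if S[i,4]>100: print(c[i],S[i],ray(m,*c[i],.182))
cv2.imwrite("pics/wrist3.png",p[:,:,::-1])
E
```

```text
jaw -1.4680881657269114 [ 0.45785988 -0.23881078  0.25846171] [-6.16167823e-01  1.74134946e-01  1.57468852e+00  8.62094144e-04
  1.39599884e+00  8.51766458e-01] 0.07619059500614257 [-0.0021  0.0026 -1.    ]
7605 cap top (0.4628947377204895, -0.2414444386959076) 0.056494712829589844 [ 0.46438856 -0.24129879  0.18143988]
[298.72817564  33.20073183] [ 274    6   50   57 1913] [ 0.56316529 -0.22009806  0.182     ]
[309.04477612 144.49751244] [251 134 119  22 201] [ 0.51234892 -0.23003388  0.182     ]
[321.53192075 236.88359934] [ 272  181  101  104 7268] [ 0.46431858 -0.24157473  0.182     ]
[286.35005862 343.13739742] [ 248  294   80   87 4265] [ 0.39768537 -0.22809403  0.182     ]
```

View pics/wrist3.png

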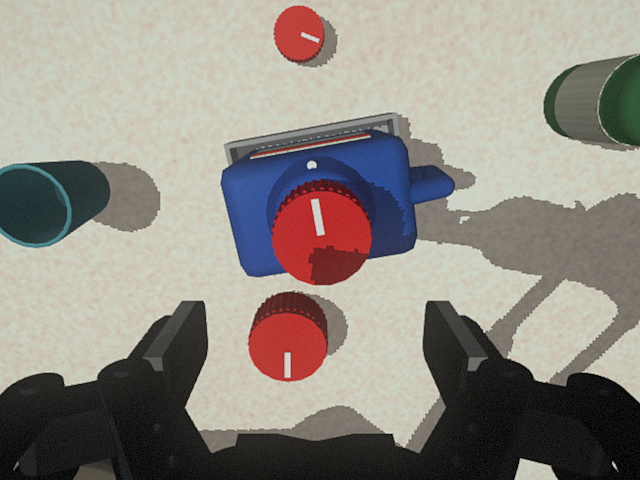

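The picture shows the middle cap on the jug at (322,237), with the small cap at (299,33) and the large one at (288,345) lying on the counter. The cap axis is about (0.463, -0.241), top z 0.181 (expected 0.182). I'll correct the position, descend and grip.

Emit:
{"op": "servo_tool", "data": {
  "steps": [
    {"hand": 0.076, "tx": -0.005, "ty": 0, "tz": 0.0028, "twist": 0},
    {"hand": 0.076, "tx": 0, "ty": 0.025, "tz": 0, "twist": 0},
    {"hand": 0.076, "tx": 0, "ty": 0.03, "tz": 0, "twist": 0},
    {"hand": 0.076, "tx": 0, "ty": 0.025, "tz": 0, "twist": 0},
    {"hand": 0.076, "tx": 0, "ty": 0.02, "tz": 0, "twist": 0},
    {"hand": 0.076, "tx": 0, "ty": 0.011, "tz": 0, "twist": 0},
    {"hand": 0.076, "tx": 0, "ty": 0, "tz": 0, "twist": 0},
    {"hand": 0.076, "tx": 0, "ty": 0, "tz": 0, "twist": 0},
    {"hand": 0.076, "tx": 0, "ty": 0, "tz": 0, "twist": 0}
  ]
}}

```text
time: 9.57
tool_pos: [0.4648, -0.2421, 0.1498]
tcp_rot: [-0.111, 2.166, -2.168]
force: [0.8, -0.9, 0.4]
width: 0.0759
```

```bash
python3 - <<'E'
from h import *
s=manip.read_state(); print(s["tool_pos"],s["force"],s["width"])
m=viewer.camera_model("wrist");p,d=viewer.snapshot("wrist"); C=cloud(m,d)
# finger tip z: project
print("finger px z", [ (u,v,np.round(C[v,u],4).tolist()) for u,v in ((195,310),(440,310),(200,330),(435,330))])
cv2.imwrite("pics/wrist4.png",p[:,:,::-1])
p,d=viewer.snapshot("scene"); cv2.imwrite("pics/scene4.png",cv2.resize(p[110:270,180:340],(600,600),interpolation=cv2.INTER_CUBIC)[:,:,::-1])
E
```

```text
[ 0.46481013 -0.24205395  0.14979997] [ 0.82003901 -0.90517001  0.37252558] 0.07591567813149837
finger px z [(195, 310, [0.4724, -0.2031, 0.1705]), (440, 310, [0.4803, -0.2803, 0.1703]), (200, 330, [0.4628, -0.2038, 0.1659]), (435, 330, [0.4747, -0.2789, 0.1732])]
```

View pics/wrist4.png

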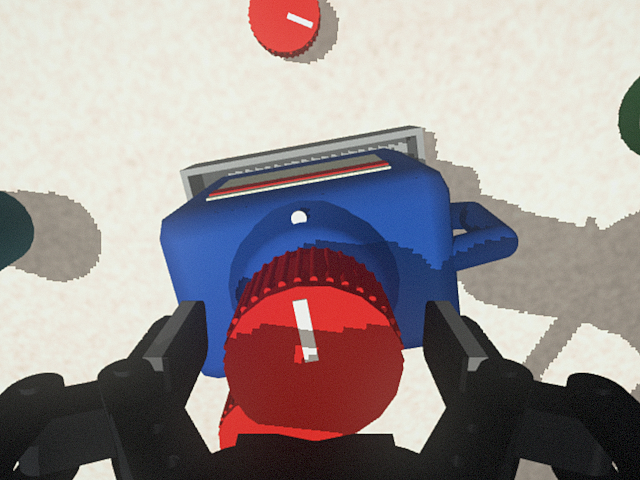

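View pics/scene4.png

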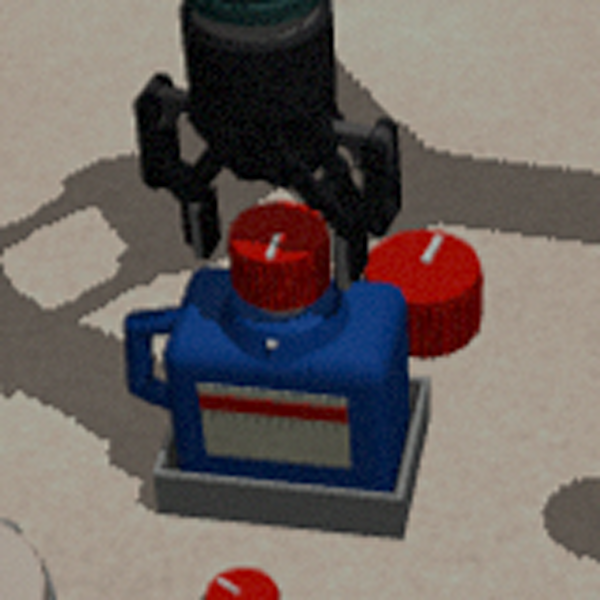

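```bash
python3 - <<'E'
from h import *
s=manip.read_state(); print(s["tool_pos"])
m=viewer.camera_model("wrist");p,d=viewer.snapshot("wrist"); C=cloud(m,d)
T=R.from_rotvec(s["tcp_rot"]).as_matrix(); L=(C-s["tool_pos"])@T
for u in (190,196,202,430,436,445):
    print(u,[(v,np.round(L[v,u]*1000,0).astype(int).tolist()) for v in (299,302,304,308,316,330)])
# cap circle fit at top plane
pi=p.astype(int)
r=(pi[...,0]>60)&(pi[...,1]<45)&(C[...,2]>.178)&(C[...,2]<.186)&(np.hypot(C[...,0]-.463,C[...,1]+.241)<.035)
Q=C[r]; print(len(Q),cv2.minEnclosingCircle(Q[:,:2].astype(np.float32)),Q[:,0].min(),Q[:,0].max(),Q[:,1].min(),Q[:,1].max())
E
```

```text
[ 0.4647589  -0.24239771  0.15011329]
190 [(299, [7, 27, -55]), (302, [-12, -15, -41]), (304, [-11, -16, -41]), (308, [-12, -19, -40]), (316, [-11, -24, -38]), (330, [-8, -27, -38])]
196 [(299, [7, 27, -52]), (302, [-11, -14, -39]), (304, [-11, -15, -39]), (308, [-12, -20, -38]), (316, [-9, -20, -38]), (330, [-4, -20, -38])]
202 [(299, [7, 28, -50]), (302, [-10, -12, -38]), (304, [-9, -11, -38]), (308, [-8, -12, -38]), (316, [-5, -13, -38]), (330, [-1, -14, -38])]
430 [(299, [7, 28, 51]), (302, [-11, -14, 38]), (304, [-11, -16, 38]), (308, [-10, -15, 38]), (316, [-7, -16, 38]), (330, [-3, -17, 38])]
436 [(299, [7, 28, 53]), (302, [-12, -15, 40]), (304, [-12, -17, 39]), (308, [-12, -19, 39]), (316, [-10, -22, 38]), (330, [-6, -23, 38])]
445 [(299, [8, 29, 57]), (302, [-12, -16, 43]), (304, [-12, -16, 42]), (308, [-12, -19, 42]), (316, [-11, -24, 40]), (330, [-11, -31, 38])]
14894 ((0.46346616744995117, -0.24142704904079437), 0.027978600934147835) 0.43616044317022495 0.49087038084314366 -0.26897669245023054 -0.21431749519787444
```

The tips sit about 13 mm behind the TCP at this opening, so I'll go 4 mm lower, shift 1.3 mm and close.

Emit:
{"op": "servo_tool", "data": {
  "steps": [
    {"hand": 0.076, "tx": 0.0013, "ty": 0.004, "tz": -0.0008, "twist": 0},
    {"hand": 0.076, "tx": 0, "ty": 0, "tz": 0, "twist": 0},
    {"hand": 0.045, "tx": 0, "ty": 0, "tz": 0, "twist": 0},
    {"hand": 0.045, "tx": 0, "ty": 0, "tz": 0, "twist": 0},
    {"hand": 0.045, "tx": 0, "ty": 0, "tz": 0, "twist": 0},
    {"hand": 0.045, "tx": 0, "ty": 0, "tz": 0, "twist": 0},
    {"hand": 0.045, "tx": 0, "ty": 0, "tz": 0, "twist": 0},
    {"hand": 0.045, "tx": 0, "ty": 0, "tz": 0, "twist": 0}
  ],
  "grip_force": 50
}}

```text
time: 10.38
tool_pos: [0.4623, -0.2416, 0.1451]
tcp_rot: [-0.112, 2.168, -2.169]
force: [-1.3, 0.5, 4.9]
width: 0.054
```

```bash
python3 - <<'E'
from h import *
s=manip.read_state(); print(s["tool_pos"],s["force"],s["torque"],s["width"])
E
```

```text
[ 0.46232638 -0.24161695  0.1451302 ] [-1.34392986  0.47842113  4.86698576] [0.0204603  0.27953216 0.04611373] 0.05398401146921874
```

Emit:
{"op": "servo_tool", "data": {
  "steps": [
    {"hand": 0.045, "tx": 0, "ty": 0.002, "tz": 0, "twist": 0},
    {"hand": 0.045, "tx": 0, "ty": 0.002, "tz": 0, "twist": 0},
    {"hand": 0.045, "tx": 0, "ty": 0.002, "tz": 0, "twist": 0},
    {"hand": 0.045, "tx": 0, "ty": 0.001, "tz": 0, "twist": 0},
    {"hand": 0.045, "tx": 0, "ty": 0, "tz": 0, "twist": 0},
    {"hand": 0.045, "tx": 0, "ty": 0, "tz": 0, "twist": 0}
  ],
  "grip_force": 60
}}

```text
time: 10.88
tool_pos: [0.4624, -0.2417, 0.1388]
tcp_rot: [-0.111, 2.168, -2.169]
force: [-2.4, 1.1, 10.0]
width: 0.0539
```

```bash
python3 - <<'E'
from h import *
s=manip.read_state(); print(s["tool_pos"],s["force"],s["torque"],s["width"])
m=viewer.camera_model("wrist");p,d=viewer.snapshot("wrist"); C=cloud(m,d)
Q=C[(np.hypot(C[...,0]-.463,C[...,1]+.241)<.02)&(p[...,0]>50)&(p[...,1]<60)]; print(np.median(Q,0))
E
```

```text
[ 0.46241894 -0.24165323  0.13879876] [-2.36279332  1.09430393  9.95024918] [ 0.1248824   0.43931842 -0.01838196] 0.05388860752055106
[ 0.46304316 -0.2418109   0.17512206]
```

The cap top dropped from 0.1814 to 0.1751, and 10 N fits about 6.3 mm of travel. I'll add a little more push, then twist counter-clockwise.

Emit:
{"op": "servo_tool", "data": {
  "steps": [
    {"hand": 0.045, "tx": 0, "ty": 0.0006, "tz": 0, "twist": 0},
    {"hand": 0.045, "tx": 0, "ty": 0, "tz": 0, "twist": -0.08},
    {"hand": 0.045, "tx": 0, "ty": 0, "tz": 0, "twist": -0.08},
    {"hand": 0.045, "tx": 0, "ty": 0, "tz": 0, "twist": -0.08},
    {"hand": 0.045, "tx": 0, "ty": 0, "tz": 0, "twist": -0.08},
    {"hand": 0.045, "tx": 0, "ty": 0, "tz": 0, "twist": -0.08},
    {"hand": 0.045, "tx": 0, "ty": 0, "tz": 0, "twist": -0.08},
    {"hand": 0.045, "tx": 0, "ty": 0, "tz": 0, "twist": 0}
  ]
}}

```text
time: 11.6
tool_pos: [0.4636, -0.2421, 0.1387]
tcp_rot: [-0.566, 1.885, -1.89]
force: [-1.0, 1.5, 9.1]
width: 0.054
```

```bash
python3 - <<'E'
from h import *
s=manip.read_state(); M=R.from_rotvec(s["tcp_rot"]).as_matrix(); print("jaw",np.arctan2(M[1,2],M[0,2]));print(s["tool_pos"],s["force"],s["torque"],s["width"])
m=viewer.camera_model("wrist");p,d=viewer.snapshot("wrist"); C=cloud(m,d)
Q=C[(np.hypot(C[...,0]-.463,C[...,1]+.241)<.02)&(p[...,0]>50)&(p[...,1]<60)]; print(np.median(Q,0))
cv2.imwrite("pics/wrist5.png",p[:,:,::-1])
E
```

```text
jaw -0.985482746145059
[ 0.46360598 -0.24209912  0.13868553] [-0.9557757   1.47573275  9.07007168] [ 0.11084367  0.1150382  -0.00123472] 0.05403418966034153
[ 0.46244655 -0.24164359  0.17499092]
```

View pics/wrist5.png

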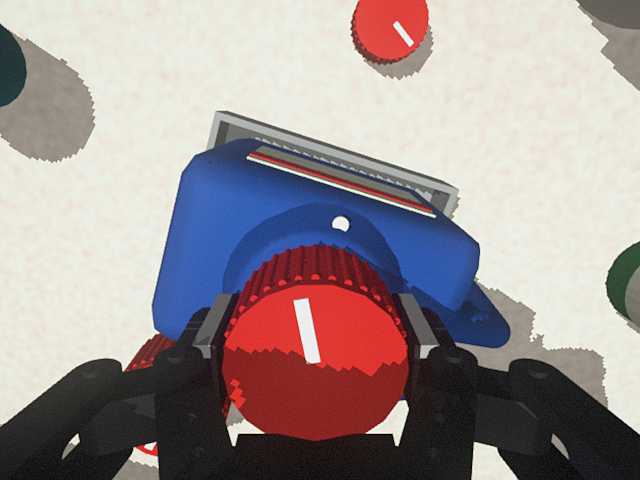

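The mark stays at (307,330) in the gripper view, while the jug's white dot has moved to (341,223). The cap is turning with the hand, with low torque. I'll finish the 60°.

Emit:
{"op": "servo_tool", "data": {
  "steps": [
    {"hand": 0.045, "tx": 0, "ty": 0, "tz": 0, "twist": -0.08},
    {"hand": 0.045, "tx": 0, "ty": 0, "tz": 0, "twist": -0.08},
    {"hand": 0.045, "tx": 0, "ty": 0, "tz": 0, "twist": -0.08},
    {"hand": 0.045, "tx": 0, "ty": 0, "tz": 0, "twist": -0.08},
    {"hand": 0.045, "tx": 0, "ty": 0, "tz": 0, "twist": -0.08},
    {"hand": 0.045, "tx": 0, "ty": 0, "tz": 0, "twist": -0.08},
    {"hand": 0.045, "tx": 0, "ty": 0, "tz": 0, "twist": -0.08},
    {"hand": 0.045, "tx": 0, "ty": 0, "tz": 0, "twist": 0},
    {"hand": 0.045, "tx": 0, "ty": 0, "tz": 0, "twist": 0}
  ]
}}

```text
time: 12.4
tool_pos: [0.4638, -0.2423, 0.1388]
tcp_rot: [-0.973, 1.513, -1.52]
force: [-0.7, 0.5, 8.4]
width: 0.0542
```

```bash
python3 - <<'E'
from h import *
s=manip.read_state(); M=R.from_rotvec(s["tcp_rot"]).as_matrix(); print("jaw",np.arctan2(M[1,2],M[0,2]));print(s["tool_pos"],s["force"],s["torque"],s["width"])
m=viewer.camera_model("wrist");p,d=viewer.snapshot("wrist"); C=cloud(m,d)
Q=C[(np.hypot(C[...,0]-.463,C[...,1]+.241)<.02)&(p[...,0]>50)&(p[...,1]<60)]; print(np.median(Q,0))
reg=(p.min(-1)>130)&(np.hypot(C[...,0]-.463,C[...,1]+.241)<.026)&(C[...,2]>.165); Q=C[reg][:,:2]; v=Q.mean(0)-[.463,-.2415]; print(len(Q),"mark ang",np.degrees(np.arctan2(v[1],v[0])), np.array(cv2.minAreaRect(Q.astype(np.float32))[2]))
cv2.imwrite("pics/wrist6.png",p[:,:,::-1])
E
```

```text
jaw -0.4278437676767973
[ 0.46379065 -0.24226678  0.13875239] [-0.70802817  0.46572294  8.35535896] [0.10501197 0.1177469  0.08269243] 0.05424470762993562
[ 0.46239582 -0.24127303  0.17505302]
1023 mark ang 73.00649463551238 25.322500228881836
```

View pics/wrist6.png

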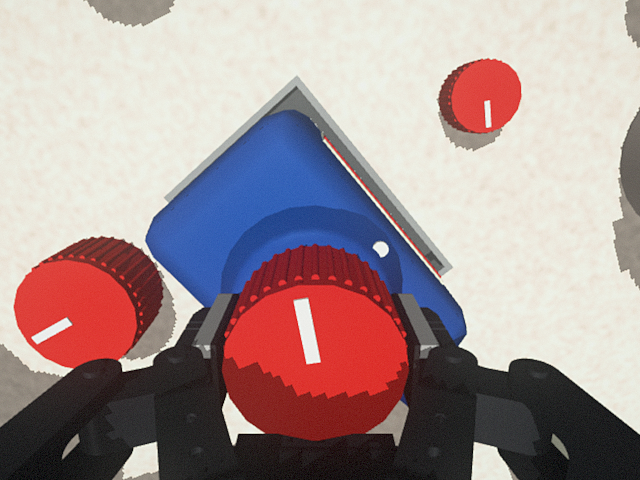

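The world mark angle is 73°, against about 13° at the start, so the cap has turned 60°. I'll lift slowly first, then on up.

Emit:
{"op": "servo_tool", "data": {
  "steps": [
    {"hand": 0.045, "tx": 0, "ty": -0.002, "tz": 0, "twist": 0},
    {"hand": 0.045, "tx": 0, "ty": -0.003, "tz": 0, "twist": 0},
    {"hand": 0.045, "tx": 0, "ty": -0.003, "tz": 0, "twist": 0},
    {"hand": 0.045, "tx": 0, "ty": -0.004, "tz": 0, "twist": 0},
    {"hand": 0.045, "tx": 0, "ty": -0.004, "tz": 0, "twist": 0},
    {"hand": 0.045, "tx": 0, "ty": 0, "tz": 0, "twist": 0}
  ]
}}

```text
time: 12.95
tool_pos: [0.4625, -0.2416, 0.1534]
tcp_rot: [-0.975, 1.517, -1.517]
force: [-0.4, 0.6, -0.4]
width: 0.054
```

```bash
python3 - <<'E'
from h import *
s=manip.read_state(); print(s["tool_pos"],s["force"],s["torque"],s["width"])
m=viewer.camera_model("wrist");p,d=viewer.snapshot("wrist"); C=cloud(m,d)
Q=C[(np.hypot(C[...,0]-.463,C[...,1]+.241)<.02)&(p[...,0]>50)&(p[...,1]<60)]; print(np.median(Q,0))
E
```

```text
[ 0.46248771 -0.24156859  0.15344764] [-0.36758844  0.55159314 -0.3750127 ] [-0.02953014 -0.00053742  0.00655172] 0.053973479559079086
[ 0.46253226 -0.24120687  0.18968899]
```

The cap rose to 0.1897, above its locked height of 0.1814, with no pull on the wrist, so it is free. I'll lift another 92 mm.

Emit:
{"op": "servo_tool", "data": {
  "steps": [
    {"hand": 0.045, "tx": 0, "ty": -0.006, "tz": 0, "twist": 0},
    {"hand": 0.045, "tx": 0, "ty": -0.01, "tz": 0, "twist": 0},
    {"hand": 0.045, "tx": 0, "ty": -0.012, "tz": 0, "twist": 0},
    {"hand": 0.045, "tx": 0, "ty": -0.014, "tz": 0, "twist": 0},
    {"hand": 0.045, "tx": 0, "ty": -0.014, "tz": 0, "twist": 0},
    {"hand": 0.045, "tx": 0, "ty": -0.014, "tz": 0, "twist": 0},
    {"hand": 0.045, "tx": 0, "ty": -0.01, "tz": 0, "twist": 0},
    {"hand": 0.045, "tx": 0, "ty": -0.008, "tz": 0, "twist": 0},
    {"hand": 0.045, "tx": 0, "ty": -0.004, "tz": 0, "twist": 0},
    {"hand": 0.045, "tx": 0, "ty": 0, "tz": 0, "twist": 0},
    {"hand": 0.045, "tx": 0, "ty": 0, "tz": 0, "twist": 0},
    {"hand": 0.045, "tx": 0, "ty": 0, "tz": 0, "twist": 0}
  ]
}}

```text
time: 14.0
tool_pos: [0.462, -0.2412, 0.2444]
tcp_rot: [-0.976, 1.519, -1.516]
force: [0.0, -0.8, -0.9]
width: 0.0539
```

```bash
python3 - <<'E'
from h import *
s=manip.read_state(); M=R.from_rotvec(s["tcp_rot"]).as_matrix(); print(s["tool_pos"],s["force"],s["torque"],s["width"],np.round(M[:,1],4),np.abs(s["qd"]).max())
m=viewer.camera_model("wrist");p,d=viewer.snapshot("wrist"); C=cloud(m,d)
Q=C[(np.hypot(C[...,0]-.463,C[...,1]+.241)<.02)&(p[...,0]>50)&(p[...,1]<60)&(C[...,2]>.26)]; print(np.median(Q,0))
c=Q.mean(0); n=np.linalg.svd(Q-c,full_matrices=False)[2][2]; print("cap normal",n)
p2,d2=viewer.snapshot("top"); p3,d3=viewer.snapshot("scene")
cv2.imwrite("pics/scene7.png",p3[:,:,::-1]);cv2.imwrite("pics/top7.png",p2[:,:,::-1])
E
```

```text
[ 0.46195979 -0.24123294  0.24438625] [ 0.03366497 -0.78661627 -0.89272556] [ 0.00114607  0.01735464 -0.02097088] 0.053869459534553035 [-0.0013  0.0011 -1.    ] 0.00327014467119772
[ 0.4625247 -0.2410879  0.2806502]
cap normal [-0.00880924 -0.03748427  0.99925839]
```

View pics/scene7.png

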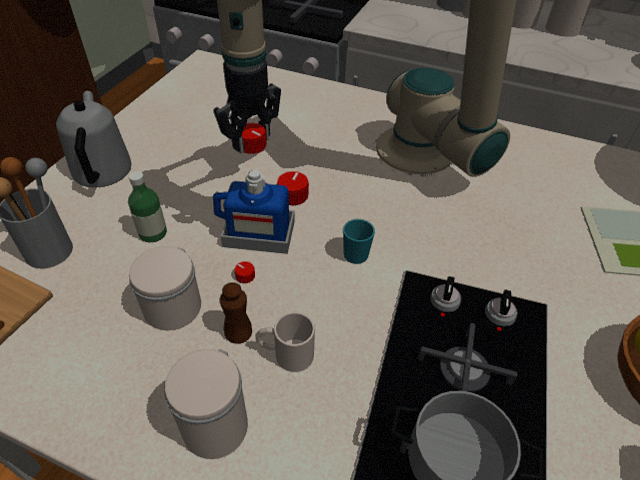

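View pics/top7.png

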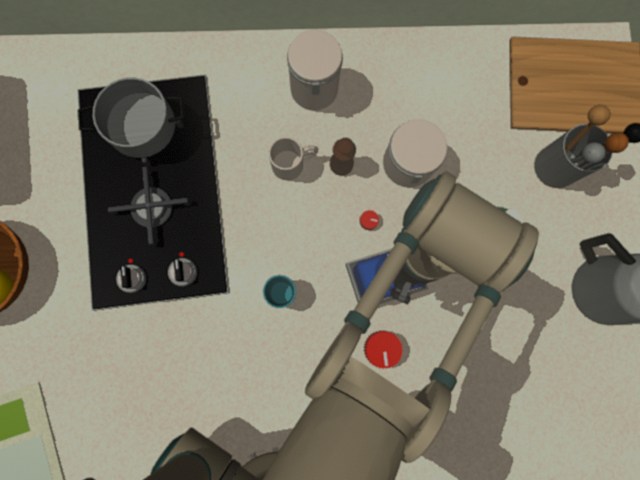

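The scene picture shows the cap in the gripper at (253,138), above the bare neck at (255,180). Both knobs, at (447,295) and (502,308), face their dots, and everything else stands where it was. The cap's underside is at about z 0.247, which is 79 mm above the mouth, and the arm is still.

```bash
python3 -c "
from station import order
print(order.hand_in())"
```

```text
the job is handed in; nothing more can be done
None
```

The lit knob is off and the jug's cap is free, held in the gripper above the mouth. I handed the job in at about 14 s of the 54 s allowed; no verdict was reported.

- **Knob:** I gripped the bar, pushed it down about 5.5 mm (14–17 N at the wrist) and turned it clockwise about 1.05 rad to its stop, where the wrist torque jumped. I then let it spring up. It now sits at 6.3°, against 5.4° for the untouched idle knob, and both tops are back at z≈0.060.
- **Cap:** I pushed the middle-sized cap down about 6.4 mm, turned it 60° counter-clockwise and lifted it straight off with no pull on the wrist.
- **Last checks:**
  - The cap's underside is about 79 mm above the mouth and the arm is still.
  - The gripper is vertical to within 0.1°. A plane fit of the cap's top gave about 2° of tilt, which I put down to depth noise.
  - The other objects look unmoved in the scene and top pictures.

No check failed. The camera estimates of the cap's axis differed by about 2 mm, so I used the close wrist fit.

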